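# Slide the support bar out to the overhang gauge and hold it

## Robot

A 6-joint arm with a two-finger parallel gripper is mounted at the origin on a cart in front of the work surface, level with it; the furniture and walls round the work are solid. World frame = base frame: x ahead of the robot, y to its left, z up, the work surface at z = 0. Lengths are in mm, angles in rad, forces in N, time in s.
With the tool pointing down it reaches from about 275 to 750 mm from the base axis. Payload 10.2 kg.
Tool frame: the origin (TCP) lies between the finger pads; the fingertips stand 19 mm ahead of it and the grasp point (between the pads) is the TCP; z points along the fingers, y is the line along which they close (so a half turn about z gives the same grasp; the last joint's range is limited). The gripper opens to 85 mm and grips with 20 to 120 N. Pads are 22 mm wide; open, the fingers measure 114 mm over their backs; the gripper's body (76 mm by 85 mm) begins 54 mm behind the grasp point. The pads swing forward as they close: fully open they stand 13 mm farther back than shut.
Start: joints at [0.927, 0.313, 1.498, -0, 1.331, -0.223], TCP at [214.471, 479.201, 250.294] pointing down, gripper open.
Joint ranges: [-2.94, 2.94], [-0.97, 2.17], [0.19, 2.56], [-1.23, 4.37], [0.02, 3.11], [-2.88, 2.88]. Speed limits (rad/s): [2.39, 2.39, 3.01, 3.14, 3.14, 3.14].

## Interface

Orientations are given as a unit quaternion [w, x, y, z].
In Python, from rig import sense, capture, finish_job gives the robot as it stands. The module is installed in compiled form; this text tells all that it offers.
- The arm moves only by the tool move_arm, never from a script. Its argument "moves" is a list of rows, each an object with "turn": the turn, a rotation vector about the tool's x, y, z in rad, a list of three; "translation": the shift along the tool's x, y, z in mm, a list of three; "hand": the opening, from 0 (shut) to 1 (fully open). In form: [{"turn": [wx, wy, wz], "translation": [x, y, z], "hand": hand}, ...]. A call has 1 to 10 rows; each row shifts and turns the commanded pose from where the row before left it, along the tool's axes as they then stand; what a row does not reach is not made up. A row lasts 1/12 s, in which the tool goes at most 41.7 mm and 7.16 degrees, less where a joint would pass 70% of its speed; a pose out of reach is approached as far as the arm can. A call with a gripper value outside its range is refused whole. The fingers move at their own pace and stop on an object; "grip_force" is the grip in N (left out, the last holds). Time passes only in rows, so rows that do not move let the fingers close. It gives the time, the measured TCP pose, the force, the opening and the grip force at its end, in the units of the state.
- sense(): the state, without advancing time (a new reading comes with each control period).
- capture(name): name is "side" or "top" or "wrist"; returns a dict with "image" (420x560x3 uint8, blue, green, red), "z_map" (420x560 float32, mm along the optical axis (not along the pixel's ray), 0 where there is no reading), "vertical_fov" (degrees; the focal length in pixels is half the picture's height over the tangent of half this angle, whatever the lens; pixels are square), "cx", "cy" (the principal point, pixels), "k1" (the pictures are not rectified: a ray, as slopes to the right and down, at radius r is drawn at 1 + k1 r^2 times it, then the intrinsics apply), "R" (3x3) and "t" (3): a world point X has camera coordinates R X + t; the wrist camera has in their place "T_tool_cam" (4x4, takes a point from camera to tool coordinates, whose origin is the TCP and whose axes are the flange's). Camera axes: x right, y down, z forward; pixel columns grow to the right and rows downward; lengths in mm; the calibration is good to about 2 mm. A picture is of the moment at which its call begins: read the wrist's pose just before it.
- finish_job(): hands the job in; it is judged then, once.
The state is a dict: "time_s": time; "joints": joint angles; "dq": joint speeds; "tau": joint torques, N m; "eef_pos": TCP position; "ee_rot": TCP orientation; "force": force on the tool from outside, world axes, zero at the start; "wrist_torque": the same for the moment, N m; "grip_width": opening from 0.0 (shut) to 1.0 (fully open); "grip_force": force on a finger pad.
Only numpy, scipy, OpenCV 4.12 (cv2) and the standard library are available. Lean on these libraries where they do the work, as an engineer would, in place of code of your own. Each camera call takes 0.05 s, during which the arm holds its last target. There are 200 camera calls.

## Task

First pull the post of the overhang gauge beside the low grey riser out until its blade reaches its stop, and leave it there (a brake keeps it out). Then slide the loose aluminium bar that lies on the riser straight out the same way, over the riser's open front, without lifting it or letting it tip and leaving everything else on the worktop where it is, until its front end stands exactly abreast of the middle of the gauge's post. More than half of the bar then hangs over, so finish while holding it: the program ends with the fingers still on the bar, keeping it level on the riser and square to it, ready to be clamped.

Things in the scene. Friction and masses are not known exactly. Their poses are not given: they have to be found in the camera images.
- riser: Grey bench riser, fixed, 220 (x) x 90 (y) x 60 mm high, flat top. Origin: centre of its underside, on the worktop. Its -x axis is 'outward': the open front, over which the bar slides, looks to its own -x. The gauge stands on its +y side.
- riser_edge (a point): Middle of the riser's top front edge (110 mm from the riser's centre along its -x, height 60 mm). Axes as the riser.
- bar: Loose flat aluminium bar, 240 (x) x 50 (y) x 16 mm thick, 0.36 to 0.6 kg, on top of the riser (top 60 mm high), long side along the riser's x within 0.1 rad, within 8 mm of its middle line; overhangs the front edge by 10 to 40 mm at first. Outer end: its -x. Origin: centre of its underside. Graspable from above across its width near the rear. Not held, it tips when it overhangs over 120 mm.
- bar_front (a point): Middle of the bar's front (outer, -x) end face, 8 mm above its underside.
- bar_rear (a point): Middle of the bar's rear (+x) end face, 8 mm above its underside.
- gauge: Housing of the overhang gauge, fixed on the worktop: white block 160 (x) x 34 (y) x 50 mm high on a dark foot plate 180 x 50 mm. Axes parallel to the riser's; it stands 95 mm to the riser's +y side (centre to centre). Origin: centre of its underside. The blade leaves the housing on its -x side, 30 mm above the worktop.
- blade (a joint): Slide of the gauge's blade, m: 0 fully in, 0.100 at its stop, growing as the blade is pulled outward along the gauge's -x. A light spring draws it in, a friction brake keeps it wherever it is left; pulling takes about 5 to 6 N. Starts between 0 and 0.03.
- post (a point): Middle of the top of the steel post at the blade's outer end, 106 mm above the worktop. The post is upright, 12 mm along x, 14 mm along y, its upper 50 mm free all round. It is 100 mm + joint value ahead of the gauge's origin along -x. Fully out it stands 138 to 162 mm ahead of the riser's front edge: the mark for the bar's front end. Axes as the riser.
- dish: Bystander: petri dish, 90 mm wide, 15 mm high, lying loose on the worktop in front of the riser, under the way of the bar. Origin: centre of its underside.
- jar: Bystander: small white jar, 62 mm wide, 60 mm high, loose. Origin: centre of its underside.
- clock: Bystander: small white timer with a display, 38 x 66 x 62 mm, loose. Origin: centre of its underside.
Not all that is in view belongs to the job. Leave any brown look-alike of the gauge alone.

How it is judged:
By the outcome, as a careful person would: the job done as asked, in the order asked, and still so for the second after the job is handed in, while the arm keeps its last pose, push and grip.
It also fails if it takes over 45 s, if anything falls off the work surface, if the arm or the gripper's body presses on something with over 40 N, if the wrist force passes 120 N, or if a joint passes its speed limit or range.

## Working session

There is one attempt and no reset: what is moved stays moved. The work goes in short steps, Python scripts to look and compute and a tool call to move; the robot and the scene stay as the last step left them, time stands still between calls to the robot, and variables do not carry over. Pictures are saved under pics/ and viewed, at most 10 in all, crops included, and the job is handed in when it is done.

Besides the shell and the picture viewer there is one more tool, called after ">>>" as name(argument=value, ...), one argument or row to a line, values as JSON. move_arm: Moves the arm, as the interface text tells. Its arguments: {"type":"object","properties":{"moves":{"type":"array","items":{"type":"object","properties":{"turn":{"type":"array","items":{"type":"number"}},"translation":{"type":"array","items":{"type":"number"}},"hand":{"type":"number"}}}},"grip_force":{"type":"number"}},"required":["moves"]}

```bash
mkdir -p pics
cat > h.py <<'E'
import numpy as np, cv2, pickle
from rig import sense, capture
def K(c):
    f=210/np.tan(np.radians(c["vertical_fov"])/2)
    return np.array([[f,0,c["cx"]],[0,f,c["cy"]],[0,0,1.]]),np.array([c["k1"],0,0,0,0.])
def cam(c):  # R,t world->cam
    return np.array(c["R"]),np.array(c["t"])
def rays(c,uv):
    k,d=K(c); s=cv2.undistortPoints(np.float64(uv).reshape(-1,1,2),k,d).reshape(-1,2)
    R,t=cam(c); return -R.T@t,np.c_[s,np.ones(len(s))]@R, s
def onplane(c,uv,z):
    o,d,_=rays(c,uv); return o+d*((z-o[2])/d[:,2])[:,None]
def cloud(c):
    v,u=np.mgrid[:420,:560]; o,d,_=rays(c,np.c_[u.ravel(),v.ravel()])
    return (o+d*c["z_map"].reshape(-1,1)).reshape(420,560,3)
E
python3 - <<'E'
from h import *
for n in("top","side"):
    c=capture(n);pickle.dump(c,open(n+".pkl","wb"));cv2.imwrite(f"pics/{n}0.png",c["image"])
    print(n,-np.array(c["R"]).T@c["t"],c["k1"],c["vertical_fov"])
s=sense();print(s)
E
```

```text
top [ 247.85812399  -86.08842553 1550.39016488] -0.0004025272063341824 44.38623785527071
side [  192.69938908 -1276.87059626   768.75955492] -0.06340328319366127 51.766465329035334
{'time_s': 0.1, 'joints': array([ 9.26612497e-01,  3.13351222e-01,  1.49835980e+00,  1.95573950e-06,
        1.33103338e+00, -2.23409382e-01]), 'dq': array([ 1.05414805e-03, -2.71535859e-04, -1.46333418e-03,  7.83223166e-04,
        4.72046494e-05, -4.09649859e-04]), 'tau': array([ 1.79613609e-03, -4.12892783e+01, -2.60140353e+01, -1.27554490e-04,
        2.95489044e-03,  3.04519801e-05]), 'eef_pos': array([214.32669183, 479.02067372, 249.81470817]), 'ee_rot': array([-2.42911674e-04,  2.08838794e-01,  9.77949910e-01, -5.22133667e-04]), 'force': array([-0.14417907, -0.75335503,  0.33986561]), 'wrist_torque': array([-0.01346662,  0.07547162,  0.01509303]), 'grip_force': 0.0, 'grip_width': 0.9990822685249915}
```

View pics/top0.png

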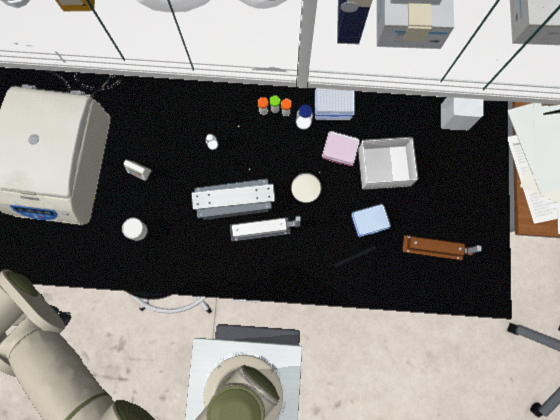

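View pics/side0.png

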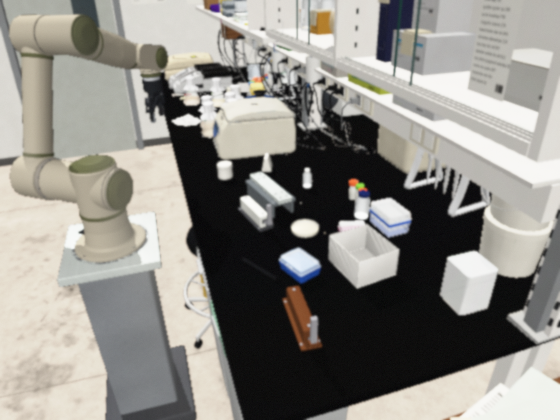

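Top view: riser and bar are around (233,198), white gauge at (260,229) with its post near (296,221), dish at (306,188), jar at (134,229), clock at (138,170). The brown look-alike is at (435,247). Outward is image-right, roughly world −y. Next I'll measure by height.

Run:
```python
from h import *
c=pickle.load(open("top.pkl","rb"));P=cloud(c);im=c["image"]
cv2.imwrite("pics/top_crop.png",cv2.resize(im[160:260,170:330],None,fx=5,fy=5,interpolation=cv2.INTER_CUBIC))
roi=np.zeros((420,560),bool);roi[160:260,180:330]=1
def rep(n,m,z):
    m=(m&roi).astype(np.uint8)
    k,l,st,ce=cv2.connectedComponentsWithStats(m)
    for i in range(1,k):
        if st[i,4]<25: continue
        v,u=np.where(l==i); w=onplane(c,np.c_[u,v],z); r=cv2.minAreaRect(np.float32(w[:,:2]))
        print(n,st[i],"z",np.median(P[...,2][l==i]).round(1),"c",np.round(r[0],1),"size",np.round(r[1],1),"ang",round(r[2],2))
z=P[...,2]
hsv=cv2.cvtColor(im,cv2.COLOR_BGR2HSV)
rep("z>68",(z>68),76); rep("55-67",(z>54)&(z<67),60); rep("40-54",(z>40)&(z<54),50)
rep("bright",(hsv[...,2]>190),76); rep("any",z>7,15)
print(np.round(z[195:240:2,284:304:2]).astype(int))
```

```text
z>68 [ 192  184   83   26 1375] z 75.4 c [562.3  74. ] size [ 57.5 240.6] ang 10.43
z>68 [295 217   5   7  27] z 103.6 c [ 503.6 -118.8] size [17.7 11.6] ang 3.68
55-67 [195 179  73  13 329] z 59.3 c [594.5  82.7] size [ 17.1 216.6] ang 11.71
55-67 [194 202  77  16 548] z 59.7 c [526.2  72.9] size [ 27.2 224.9] ang 11.39
40-54 [232 219  55  18 577] z 48.8 c [478.7  -9.5] size [ 35.2 161.1] ang 11.35
bright [292 174  28  28 625] z 14.3 c [ 602.4 -137.5] size [81.7 79.6] ang 3.84
bright [ 192  185   82   24 1292] z 75.4 c [560.7  74.1] size [ 49.2 237.5] ang 10.16
bright [232 219  54  17 586] z 49.3 c [475.5  -9.6] size [ 32.  154.8] ang 11.79
any [291 174  32  29 661] z 14.3 c [ 616.4 -139.3] size [89.3 89.9] ang 66.67
any [ 192  179   83   41 2505] z 71.2 c [564.2  77.9] size [103.6 251.5] ang 12.35
any [228 216  73  26 855] z 48.0 c [483.4 -23.8] size [ 51.5 217.3] ang 14.51
[[  -3    1   -1    3   -2   16   17   16    7   13]
 [  -1   -7    1    6   -1 1550   21   16   12   11]
 [  -5   -2    1    0    1   -1    3    9   11   10]
 [   7   -3    2   -3    2   -3    1   -4   11    9]
[... 308 characters left out ...]
  -5   -2]
 [  -3    0    0    5    1   -2    3   -1    3   -1]
 [   6    2    0    4   -1   -3  109  101   -1    0]
 [  52   -2    0   -5   -4    3  108  115    2   -1]
 [  48   39    0   -6    4   33  101  105    1    3]
 [  47   31   33   29   31   33   67   59    0   -1]
 [  45   30   36   31   29   34   41   37   -9   -2]
 [  46   45    4    2    4    0    8    0    8   -1]
 [  51   31    7    0    0    3   -5    5   -1    4]
 [  11    7    4   -7    0   -6   -2   -2   -4    1]
 [  -2    5    5   -8   -5    5    7   -3   -1   -1]
 [  -1   -4    0   -2   -4    1   -1   -4    3    0]
 [  -6   -1    2    0   -4   -4    1   -1    3   -5]
 [   2   -2   -1    4   -1   -1   -3    3    6    0]]
```

View pics/top_crop.png

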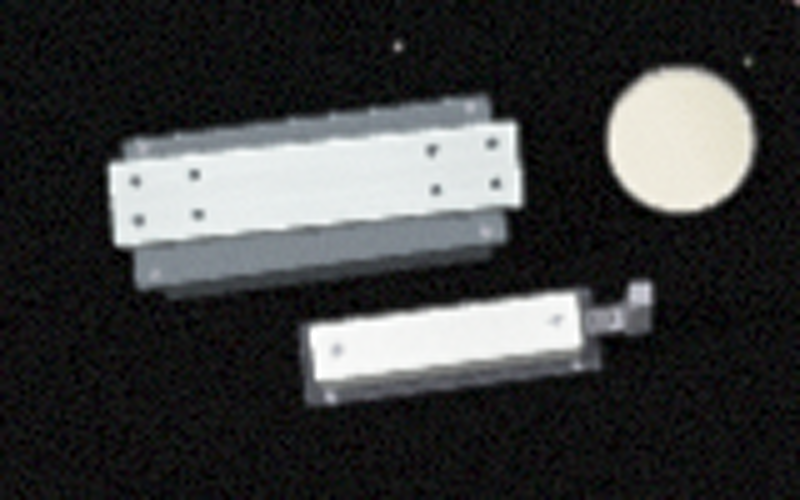

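```bash
cat >> h.py <<'E'
from scipy.spatial.transform import Rotation as Ro
def pose():
    s=sense();q=s["ee_rot"];return np.array(s["eef_pos"]),Ro.from_quat([q[1],q[2],q[3],q[0]]),s
def plan(target,ang):
    """tool y to line up with direction ang (rad, world; mod pi). prints turn, then translation in turned tool axes"""
    p,R,s=pose(); best=None
    for k in(-1,0,1,2):
        a=ang+k*np.pi; y=np.array([np.cos(a),np.sin(a),0]); z=np.array([0,0,-1.]);x=np.cross(y,z)
        T=Ro.from_matrix(np.c_[x,y,z]); w=(R.inv()*T).as_rotvec()
        if best is None or np.linalg.norm(w)<np.linalg.norm(best[0]):best=(w,T)
    print("t",round(s["time_s"],2),"pos",p.round(1),"q6",s["joints"][5].round(2),"F",s["force"].round(1),"turn",best[0].round(4),"trans",best[1].inv().apply(np.array(target)-p).round(1),"grip",s["grip_width"],s["grip_force"])
E
python3 - <<'E'
from h import *
th=np.radians(11.4)
plan([500,-119,260],th)
E
```

```text
t 0.1 pos [214.3 479.  249.8] q6 -0.22 F [-0.1 -0.8  0.3] turn [-1.200e-03  3.000e-04  9.511e-01] trans [-642.7  161.8  -10.2] grip 0.9990822685249915 0.0
```

>>> move_arm(
  moves=[
    {"turn":[0,0,0.12],"translation":[0,0,0],"hand":1},
    {"turn":[0,0,0.12],"translation":[0,0,0],"hand":1},
    {"turn":[0,0,0.12],"translation":[0,0,0],"hand":1},
    {"turn":[0,0,0.12],"translation":[0,0,0],"hand":1},
    {"turn":[0,0,0.12],"translation":[0,0,0],"hand":1},
    {"turn":[0,0,0.12],"translation":[0,0,0],"hand":1},
    {"turn":[0,0,0.12],"translation":[0,0,0],"hand":1},
    {"turn":[0,0,0.11],"translation":[0,0,0],"hand":1},
  ],
)

```text
time_s: 0.77
eef_pos: [214.4, 479.1, 250.0]
ee_rot: [0.0, 0.635, 0.772, -0.0]
force: [0.2, 0.4, 0.7]
grip_width: 1.001
grip_force: 0.0
```

>>> move_arm(
  moves=[
    {"turn":[0,0,0],"translation":[-35,9,0],"hand":1},
    {"turn":[0,0,0],"translation":[-35,9,0],"hand":1},
    {"turn":[0,0,0],"translation":[-35,9,0],"hand":1},
    {"turn":[0,0,0],"translation":[-35,9,0],"hand":1},
    {"turn":[0,0,0],"translation":[-35,9,0],"hand":1},
    {"turn":[0,0,0],"translation":[-35,9,0],"hand":1},
    {"turn":[0,0,0],"translation":[-35,9,0],"hand":1},
    {"turn":[0,0,0],"translation":[-35,9,0],"hand":1},
    {"turn":[0,0,0],"translation":[-35,9,0],"hand":1},
    {"turn":[0,0,0],"translation":[-35,9,0],"hand":1},
  ],
)

```text
time_s: 1.6
eef_pos: [372.4, 152.4, 250.2]
ee_rot: [-0.0, 0.633, 0.774, -0.0]
force: [0.7, 0.8, -0.6]
grip_width: 0.999
grip_force: 0.0
```

>>> move_arm(
  moves=[
    {"turn":[0,0,0],"translation":[-35,9,0],"hand":1},
    {"turn":[0,0,0],"translation":[-35,9,0],"hand":1},
    {"turn":[0,0,0],"translation":[-35,9,0],"hand":1},
    {"turn":[0,0,0],"translation":[-35,9,0],"hand":1},
    {"turn":[0,0,0],"translation":[-35,9,0],"hand":1},
    {"turn":[0,0,0],"translation":[0,0,0],"hand":1},
    {"turn":[0,0,0],"translation":[0,0,0],"hand":1},
  ],
)

```text
time_s: 2.18
eef_pos: [451.3, -9.7, 249.7]
ee_rot: [-0.001, 0.634, 0.773, -0.0]
force: [-1.2, 0.8, 0.1]
grip_width: 1.001
grip_force: 0.0
```

```bash
cat >> h.py <<'E'
def wcap(name):
    p,R,s=pose(); c=capture("wrist"); T=np.array(c["T_tool_cam"])
    Rw=R.as_matrix()@T[:3,:3]; tw=R.as_matrix()@T[:3,3]+p
    c["R"]=Rw.T; c["t"]=-Rw.T@tw
    pickle.dump(c,open(name+".pkl","wb")); cv2.imwrite(f"pics/{name}.png",c["image"]); return c
E
python3 - <<'E'
from h import *
plan([500,-119,260],np.radians(11.4))
c=wcap("w1");P=cloud(c);z=P[...,2]
print("cam",-c["R"].T@c["t"])
for n,lo,hi,zz in(("bar",70,82,76),("riser",56,64,60),("gauge",45,54,50),("post",95,115,106)):
    m=((z>lo)&(z<hi)).astype(np.uint8);k,l,st,_=cv2.connectedComponentsWithStats(m)
    for i in range(1,k):
        if st[i,4]<150: continue
        v,u=np.where(l==i);w=onplane(c,np.c_[u,v],zz);r=cv2.minAreaRect(np.float32(w[:,:2]))
        print(n,st[i],np.median(z[l==i]).round(1),np.round(r[0],1),np.round(r[1],1),round(r[2],2))
E
```

```text
t 2.18 pos [451.3  -9.7 249.7] q6 -0.48 F [-1.2  0.8  0.1] turn [-0.0011 -0.0006 -0.0017] trans [-116.8   26.2  -10.3] grip 1.0014225699785309 0.0
cam [437.96268007  54.54795779 373.49263517]
bar [  387     0    96   254 16088] 76.1 [564.2  56. ] [ 52.5 203.8] 10.23
riser [ 365    0   47  235 6394] 60.1 [529.4  57.6] [ 25.9 195.4] 10.43
riser [ 448    0   47  234 2931] 60.1 [602.4  72.4] [ 13. 194.] 10.52
gauge [ 293   98   39  168 6049] 49.8 [480.8  -7.9] [ 33.6 157.8] 11.59
post [306 318  18  19 306] 105.4 [ 502.9 -116.3] [14.7 17.5] 11.3
```

View pics/w1.png

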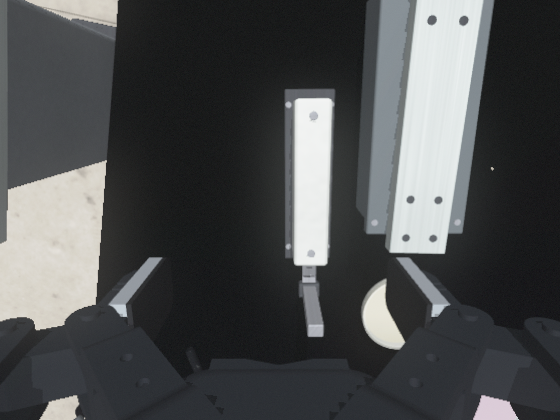

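The wrist view shows the post top at (315,328), the gauge housing at (313,180), and the bar front edge at about (416,250). The bar is slightly yawed on the riser. Next I'll fit the edge directions.

```bash
cat >> h.py <<'E'
def edges(c,mask,zz,rows,side):
    """per-row first/last mask pixel -> world line; returns angle (deg) of outward dir & mean point"""
    pts=[]
    for r in rows:
        x=np.where(mask[r])[0]
        if len(x): pts.append((x[0]-.5 if side<0 else x[-1]+.5,r))
    w=onplane(c,np.array(pts),zz)[:,:2].astype(np.float32)
    vx,vy,x0,y0=cv2.fitLine(w,cv2.DIST_HUBER,0,.01,.01).ravel()
    if vy>0: vx,vy=-vx,-vy
    return np.degrees(np.arctan2(vx,-vy)),np.array([x0,y0])
E
python3 - <<'E'
from h import *
c=pickle.load(open("w1.pkl","rb"));P=cloud(c);z=P[...,2];im=c["image"]
hsv=cv2.cvtColor(im,cv2.COLOR_BGR2HSV);V=hsv[...,2]
for name,m,zz,rows in(
 ("bar",(z>69)&(z<83)&(np.arange(560)>370),76,range(10,240)),
 ("riser",(z>54)&(z<83)&(np.arange(560)>340),60,range(10,210)),
 ("gauge",(z>44)&(z<56)&(np.arange(560)<345),50,range(105,260))):
    a,b=edges(c,m,zz,rows,-1),edges(c,m,zz,rows,1)
    n=np.array([np.cos(np.radians(a[0])),np.sin(np.radians(a[0]))])
    print(name,a,b,"width",(b[1]-a[1])@n, "mid lateral",((a[1]+b[1])/2)@n)
# front ends along u
u=np.array([np.sin(np.radians(11.3)),-np.cos(np.radians(11.3))]);
for name,m,zz in(("bar",(z>69)&(z<83)&(np.arange(560)>370),76),("riser",(z>54)&(z<66)&(np.arange(560)>340),60),("gauge",(z>44)&(z<56)&(np.arange(560)<345),50),("post",(z>95)&(z<115),106)):
    v,x=np.where(m);w=onplane(c,np.c_[x,v],zz)[:,:2]@u;print(name,"front",np.percentile(w,[0,1,99,99.5,99.8,100]).round(1))
E
```

```text
bar (np.float32(9.890049), array([537.33105 ,  59.030468], dtype=float32)) (np.float32(10.314053), array([586.2114 ,  81.32485], dtype=float32)) width 51.983208 mid lateral 565.47644
riser (np.float32(11.483943), array([512.0826 ,  83.38409], dtype=float32)) (np.float32(11.754288), array([604.4678  ,  84.952614], dtype=float32)) width 90.84798 mid lateral 563.8561
gauge (np.float32(11.307792), array([462.34488  ,  -1.4311533], dtype=float32)) (np.float32(11.636755), array([496.7117   ,  -1.6912715], dtype=float32)) width 33.64869 mid lateral 469.91357
bar front [-46.  -44.6 155.3 156.3 157.2 157.2]
riser front [-50.3 -48.9 143.  144.  144.9 157.9]
gauge front [ 23.1  24.  210.2 212.5 213.6 223.7]
post front [203.9 203.9 221.4 221.4 221.4 221.4]
```

>>> move_arm(
  moves=[
    {"turn":[0,0,-0.003],"translation":[0,0,0],"hand":0.7},
    {"turn":[0,0,0],"translation":[-38,10,0],"hand":0.7},
    {"turn":[0,0,0],"translation":[-38,10,0],"hand":0.7},
    {"turn":[0,0,0],"translation":[-39,9,0],"hand":0.7},
    {"turn":[0,0,0],"translation":[0,0,40],"hand":0.7},
    {"turn":[0,0,0],"translation":[0,0,40],"hand":0.7},
    {"turn":[0,0,0],"translation":[0,0,20],"hand":0.7},
    {"turn":[0,0,0],"translation":[0,0,20],"hand":0.7},
    {"turn":[0,0,0],"translation":[0,0,0],"hand":0.7},
  ],
)

```text
time_s: 2.98
eef_pos: [500.9, -113.4, 127.0]
ee_rot: [-0.003, 0.631, 0.776, -0.001]
force: [-1.1, 0.4, -0.1]
grip_width: 0.696
grip_force: 0.0
```

Run:
```python
from h import *
plan([503,-117,86],np.radians(11.5))
c=wcap("w2")
```

```text
t 2.98 pos [ 500.9 -113.4  127. ] q6 -0.66 F [-1.1  0.4 -0.1] turn [-0.0053 -0.0042  0.004 ] trans [-4.   1.3 41. ] grip 0.6962433652987924 0.0
```

View pics/w2.png

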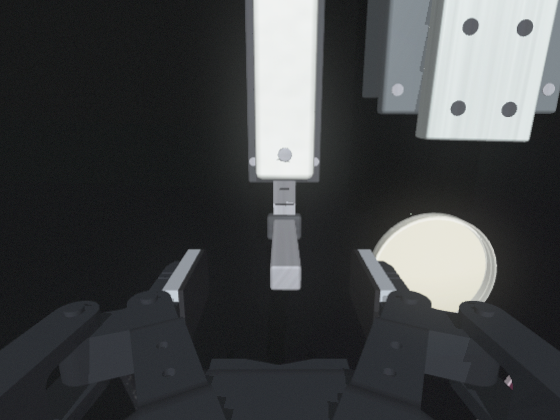

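The post top at (285,278) is centred between the pads, with its foot clear of the housing. I'll descend, close, and pull.

>>> move_arm(
  moves=[
    {"turn":[0,0,0],"translation":[0,0,20],"hand":0.7},
    {"turn":[0,0,0],"translation":[0,0,20],"hand":0.7},
    {"turn":[0,0,0],"translation":[0,0,0],"hand":0.7},
    {"turn":[0,0,0],"translation":[0,0,0],"hand":0.7},
  ],
)

```text
time_s: 3.37
eef_pos: [503.1, -115.0, 91.5]
ee_rot: [0.0, 0.631, 0.775, 0.0]
force: [0.3, -0.7, -0.7]
grip_width: 0.699
grip_force: 0.0
```

>>> move_arm(
  moves=[
    {"turn":[0,0,0],"translation":[0,0,0],"hand":0},
    {"turn":[0,0,0],"translation":[0,0,0],"hand":0},
    {"turn":[0,0,0],"translation":[0,0,0],"hand":0},
    {"turn":[0,0,0],"translation":[0,0,0],"hand":0},
    {"turn":[0,0,0],"translation":[0,0,0],"hand":0},
    {"turn":[0,0,0],"translation":[0,0,0],"hand":0},
    {"turn":[0,0,0],"translation":[0,0,0],"hand":0},
    {"turn":[0,0,0],"translation":[0,0,0],"hand":0},
  ],
  grip_force=50,
)

```text
time_s: 4.03
eef_pos: [504.0, -115.4, 91.4]
ee_rot: [0.002, 0.632, 0.775, 0.001]
force: [5.8, 2.6, 2.5]
grip_width: 0.154
grip_force: 50.0
```

Run:
```python
from h import *
plan([503,-117,86],np.radians(11.5))
```

```text
t 4.03 pos [ 504.  -115.4   91.4] q6 -0.66 F [5.8 2.6 2.5] turn [0.0036 0.0016 0.0023] trans [-1.4 -1.3  5.4] grip 0.15425246105304113 50.002816915512085
```

>>> move_arm(
  moves=[
    {"turn":[0,0,0],"translation":[-8,0,0],"hand":0},
    {"turn":[0,0,0],"translation":[-8,0,0],"hand":0},
    {"turn":[0,0,0],"translation":[-8,0,0],"hand":0},
    {"turn":[0,0,0],"translation":[-8,0,0],"hand":0},
    {"turn":[0,0,0],"translation":[-8,0,0],"hand":0},
    {"turn":[0,0,0],"translation":[-8,0,0],"hand":0},
    {"turn":[0,0,0],"translation":[-8,0,0],"hand":0},
    {"turn":[0,0,0],"translation":[-8,0,0],"hand":0},
    {"turn":[0,0,0],"translation":[-8,0,0],"hand":0},
    {"turn":[0,0,0],"translation":[-4,0,0],"hand":0},
  ],
)

```text
time_s: 4.87
eef_pos: [519.3, -189.7, 91.4]
ee_rot: [0.001, 0.632, 0.775, 0.001]
force: [6.3, 7.0, 4.2]
grip_width: 0.158
grip_force: 50.2
```

>>> move_arm(
  moves=[
    {"turn":[0,0,0],"translation":[-2,0,0],"hand":0},
    {"turn":[0,0,0],"translation":[-2,0,0],"hand":0},
    {"turn":[0,0,0],"translation":[-2,0,0],"hand":0},
    {"turn":[0,0,0],"translation":[0,0,0],"hand":0},
  ],
)

```text
time_s: 5.2
eef_pos: [520.5, -195.2, 91.4]
ee_rot: [0.001, 0.632, 0.775, 0.001]
force: [6.7, 5.2, 3.1]
grip_width: 0.157
grip_force: 50.2
```

>>> move_arm(
  moves=[
    {"turn":[0,0,0],"translation":[-2,0,0],"hand":0},
    {"turn":[0,0,0],"translation":[-1,0,0],"hand":0},
    {"turn":[0,0,0],"translation":[-1,0,0],"hand":0},
    {"turn":[0,0,0],"translation":[0,0,0],"hand":0},
    {"turn":[0,0,0],"translation":[0,0,0],"hand":0},
  ],
)

```text
time_s: 5.62
eef_pos: [521.3, -198.9, 91.4]
ee_rot: [0.001, 0.632, 0.775, 0.001]
force: [6.1, 6.3, 3.0]
grip_width: 0.159
grip_force: 50.2
```

>>> move_arm(
  moves=[
    {"turn":[0,0,0],"translation":[-1,0,0],"hand":0},
    {"turn":[0,0,0],"translation":[-1,0,0],"hand":0},
    {"turn":[0,0,0],"translation":[-1,0,0],"hand":0},
    {"turn":[0,0,0],"translation":[0,0,0],"hand":0},
  ],
)

```text
time_s: 5.95
eef_pos: [521.6, -200.6, 91.3]
ee_rot: [-0.0, 0.632, 0.775, 0.002]
force: [4.4, 12.0, 6.7]
grip_width: 0.153
grip_force: 50.7
```

>>> move_arm(
  moves=[
    {"turn":[0,0,0],"translation":[-1,0,0],"hand":0},
    {"turn":[0,0,0],"translation":[-1,0,0],"hand":0},
    {"turn":[0,0,0],"translation":[-1,0,0],"hand":0},
    {"turn":[0,0,0],"translation":[0,0,0],"hand":0},
  ],
)

```text
time_s: 6.28
eef_pos: [521.8, -201.5, 91.2]
ee_rot: [-0.002, 0.632, 0.775, 0.003]
force: [2.3, 24.1, 10.7]
grip_width: 0.157
grip_force: 51.4
```

>>> move_arm(
  moves=[
    {"turn":[0,0,0],"translation":[-1,0,0],"hand":0},
    {"turn":[0,0,0],"translation":[-1,0,0],"hand":0},
    {"turn":[0,0,0],"translation":[0,0,0],"hand":0},
  ],
)

```text
time_s: 6.53
eef_pos: [521.9, -202.1, 91.2]
ee_rot: [-0.003, 0.631, 0.775, 0.003]
force: [0.9, 31.7, 14.0]
grip_width: 0.154
grip_force: 51.9
```

>>> move_arm(
  moves=[
    {"turn":[0,0,0],"translation":[0,0,0],"hand":0.8},
    {"turn":[0,0,0],"translation":[0,0,0],"hand":0.8},
    {"turn":[0,0,0],"translation":[0,0,0],"hand":0.8},
    {"turn":[0,0,0],"translation":[0,0,0],"hand":0.8},
    {"turn":[0,0,0],"translation":[0,0,0],"hand":0.8},
    {"turn":[0,0,0],"translation":[0,0,-30],"hand":0.8},
    {"turn":[0,0,0],"translation":[0,0,-40],"hand":0.8},
    {"turn":[0,0,0],"translation":[0,0,-40],"hand":0.8},
    {"turn":[0,0,0],"translation":[0,0,-30],"hand":1},
  ],
)

```text
time_s: 7.28
eef_pos: [521.8, -207.8, 233.6]
ee_rot: [0.001, 0.632, 0.775, 0.0]
force: [1.3, -0.1, 0.6]
grip_width: 0.92
grip_force: 0.0
```

>>> move_arm(
  moves=[
    {"turn":[0,0,0],"translation":[38,6,0],"hand":1},
    {"turn":[0,0,0],"translation":[38,6,0],"hand":1},
    {"turn":[0,0,0],"translation":[38,6,0],"hand":1},
    {"turn":[0,0,0],"translation":[0,0,0],"hand":1},
    {"turn":[0,0,0],"translation":[0,0,0],"hand":1},
  ],
)

```text
time_s: 7.7
eef_pos: [516.2, -90.9, 230.6]
ee_rot: [0.0, 0.631, 0.776, -0.0]
force: [-0.3, 0.4, 0.7]
grip_width: 1.002
grip_force: 0.0
```

```bash
cat > m.py <<'E'
from h import *
import sys
c=wcap(sys.argv[1]);P=cloud(c);z=P[...,2]
th=np.radians(11.5);u=np.array([np.sin(th),-np.cos(th)]);n=np.array([np.cos(th),np.sin(th)])
for name,lo,hi,zz in(("bar",70,83,76),("riser",55,65,60),("gauge",44,55,50),("post",97,113,106)):
    m=((z>lo)&(z<hi)).astype(np.uint8);k,l,st,_=cv2.connectedComponentsWithStats(m)
    for i in range(1,k):
        if st[i,4]<120: continue
        v,x=np.where(l==i);w=onplane(c,np.c_[x,v],zz)[:,:2]
        r=cv2.minAreaRect(np.float32(w))
        print(name,st[i],np.median(z[l==i]).round(1),np.round(r[0],1),np.round(r[1],1),round(r[2],2),"s",np.percentile(w@u,[.3,99.7]).round(1),"lat",np.percentile(w@n,[1,99]).round(1))
E
python3 - <<'E'
from h import *
plan([540,170,100],np.radians(11.5))
E
python3 m.py w3
```

```text
t 7.7 pos [516.2 -90.9 230.6] q6 -0.6 F [-0.3  0.4  0.7] turn [0.0003 0.0004 0.0047] trans [251.   75.3 130.6] grip 1.0015243048017601 0.0
bar [  343     0    85   154 10559] 76.1 [573.4   8.8] [ 51.3 106.9] 10.3 s [ 52.9 158.7] lat [538.6 589. ]
bar [251 308  17  17 138] 76.9 [ 521.2 -203.3] [14.1 15.9] 11.22 s [295.3 310.8] lat [464.1 477.3]
riser [ 319    0   35  135 3638] 60.1 [538.9  10.3] [22.5 97.7] 10.7 s [ 48.7 146.1] lat [519.7 540.6]
riser [ 410    0   35  135 2499] 60.1 [609.6  24.7] [16.2 97.4] 10.8 s [ 48.6 145.9] lat [595.  609.6]
gauge [ 236    0   44  177 7201] 49.9 [483.5 -18.5] [ 33.4 136.6] 11.34 s [ 46.3 182.7] lat [453.9 486.4]
post [249 326  18  19 325] 105.4 [ 521.2 -201.4] [13.7 16.6] 11.18 s [293.1 309.6] lat [463.8 477.5]
```

View pics/w3.png

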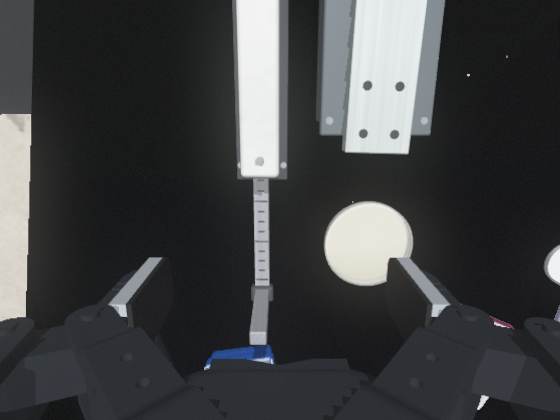

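The post is out at (259,335). The blade scale is fully visible and the bar front is at (375,152), still undisturbed. In riser coordinates along the outward axis, the post is at about 302 mm, the bar front at 158 and the riser edge at 145.5. That puts the post about 156 mm ahead of the edge, inside the allowed 138–162. Next is the rear of the bar.

Run:
```python
from h import *
plan([544.3,170.7,130],np.radians(10.15))
```

```text
t 7.75 pos [516.3 -92.1 230.5] q6 -0.6 F [ 0.3 -0.4  0.4] turn [0.0002 0.0005 0.0266] trans [253.8  73.8 100.5] grip 1.0040248557767568 0.0
```

>>> move_arm(
  moves=[
    {"turn":[0,0,0.027],"translation":[0,0,0],"hand":1},
    {"turn":[0,0,0],"translation":[36,10,0],"hand":1},
    {"turn":[0,0,0],"translation":[36,10,0],"hand":1},
    {"turn":[0,0,0],"translation":[36,11,0],"hand":1},
    {"turn":[0,0,0],"translation":[36,11,0],"hand":1},
    {"turn":[0,0,0],"translation":[36,11,0],"hand":1},
    {"turn":[0,0,0],"translation":[36,11,0],"hand":1},
    {"turn":[0,0,0],"translation":[38,10,0],"hand":1},
    {"turn":[0,0,0],"translation":[0,0,0],"hand":1},
    {"turn":[0,0,0],"translation":[0,0,0],"hand":1},
  ],
)

```text
time_s: 8.58
eef_pos: [545.1, 171.2, 229.8]
ee_rot: [-0.0, 0.642, 0.767, -0.0]
force: [0.5, -0.5, -0.4]
grip_width: 1.001
grip_force: 0.0
```

```bash
python3 - <<'E'
from h import *
plan([544.3,170.7,79],np.radians(10.15))
E
python3 m.py w4
```

```text
t 8.58 pos [545.1 171.2 229.8] q6 -0.08 F [ 0.5 -0.5 -0.4] turn [-0.0005  0.0003  0.0001] trans [ -0.4  -0.9 150.8] grip 1.0009586175640186 0.0
bar [  248   166    63   199 11538] 75.9 [556.8 103.3] [ 49.7 182.4] 10.13 s [-81.3  99. ] lat [541.6 591.1]
bar [492 234  26  23 441] 74.9 [736.1 161. ] [18.3 21.4] 73.65 s [-20.5  -1.2] lat [743.7 763.5]
riser [ 307  171   22  189 3507] 59.9 [591.8 102.5] [ 18.3 183.1] 11.23 s [-73.8 108.1] lat [591.8 609.1]
riser [ 222  173   30  187 4147] 59.9 [523.2  89.3] [ 21.7 181.8] 11.34 s [-73.9 106.3] lat [520.2 540.7]
riser [476 222  34  32 474] 58.5 [733.6 162. ] [28.1 23.6] 70.19 s [-24.8   3.1] lat [739.7 765.5]
gauge [468 217  37  35 347] 50.6 [732.  162.8] [31.6 23.2] 68.8 s [-27.    5.2] lat [737.9 765.8]
gauge [ 165  274   40  104 3015] 49.7 [477.7  17.3] [ 34.1 113.3] 11.59 s [ 22.5 132.7] lat [455.3 488.1]
```

View pics/w4.png

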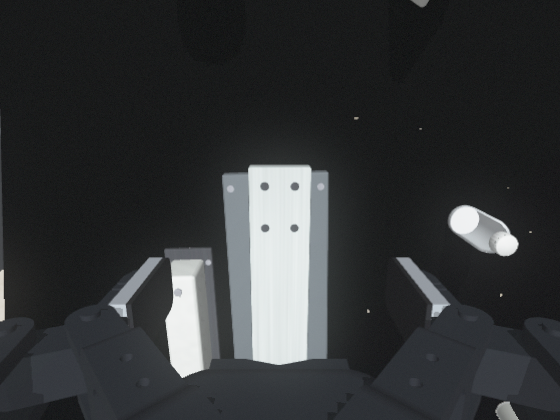

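The rear of the bar is at (280,166) and square to the tool between the pads. The pads clear it on both sides. I'll descend.

>>> move_arm(
  moves=[
    {"turn":[0,0,0],"translation":[0,0,40],"hand":1},
    {"turn":[0,0,0],"translation":[0,0,40],"hand":1},
    {"turn":[0,0,0],"translation":[0,0,30],"hand":1},
    {"turn":[0,0,0],"translation":[0,0,20],"hand":1},
    {"turn":[0,0,0],"translation":[0,0,10],"hand":1},
    {"turn":[0,0,0],"translation":[0,0,8],"hand":1},
    {"turn":[0,0,0],"translation":[0,0,0],"hand":1},
    {"turn":[0,0,0],"translation":[0,0,0],"hand":1},
    {"turn":[0,0,0],"translation":[0,0,0],"hand":1},
  ],
)

```text
time_s: 9.38
eef_pos: [545.5, 170.7, 83.7]
ee_rot: [0.001, 0.642, 0.766, 0.001]
force: [0.2, -0.1, 1.5]
grip_width: 1.0
grip_force: 0.0
```

>>> move_arm(
  moves=[
    {"turn":[0,0,0],"translation":[0,0,0],"hand":0.7},
    {"turn":[0,0,0],"translation":[0,0,0],"hand":0.7},
    {"turn":[0,0,0],"translation":[0,0,0],"hand":0.7},
    {"turn":[0,0,0],"translation":[0,0,0],"hand":0.7},
  ],
  grip_force=60,
)

```text
time_s: 9.72
eef_pos: [544.8, 171.0, 82.6]
ee_rot: [0.0, 0.642, 0.767, 0.0]
force: [0.5, -0.3, 0.5]
grip_width: 0.699
grip_force: 0.0
```

Run:
```python
from h import *
plan([544.6,170.7,79],np.radians(10.15))
```

```text
t 9.72 pos [544.8 171.   82.6] q6 -0.08 F [ 0.5 -0.3  0.5] turn [ 0.0005  0.0001 -0.001 ] trans [-0.3 -0.2  3.6] grip 0.6990103032364716 0.0
```

>>> move_arm(
  moves=[
    {"turn":[0,0,0],"translation":[0,0,1],"hand":0.7},
    {"turn":[0,0,0],"translation":[0,0,1],"hand":0.7},
    {"turn":[0,0,0],"translation":[0,0,0.5],"hand":0.7},
    {"turn":[0,0,0],"translation":[0,0,0],"hand":0.7},
  ],
)

```text
time_s: 10.05
eef_pos: [544.6, 170.9, 79.6]
ee_rot: [-0.0, 0.642, 0.767, -0.0]
force: [-0.2, 0.2, 0.6]
grip_width: 0.701
grip_force: 0.0
```

>>> move_arm(
  moves=[
    {"turn":[0,0,0],"translation":[0,0,0],"hand":0.4},
    {"turn":[0,0,0],"translation":[0,0,0],"hand":0.4},
    {"turn":[0,0,0],"translation":[0,0,0],"hand":0.4},
    {"turn":[0,0,0],"translation":[0,0,0],"hand":0.4},
    {"turn":[0,0,0],"translation":[0,0,0],"hand":0.4},
    {"turn":[0,0,0],"translation":[0,0,0],"hand":0.4},
  ],
)

```text
time_s: 10.55
eef_pos: [544.8, 171.0, 80.2]
ee_rot: [0.0, 0.642, 0.767, 0.0]
force: [-0.6, -0.0, 6.3]
grip_width: 0.563
grip_force: 63.7
```

```bash
python3 - <<'E'
from h import *
plan([544.6,170.7,79],np.radians(11.5))
E
python3 m.py w5|grep bar
```

```text
t 10.55 pos [544.8 171.   80.2] q6 -0.08 F [-0.6 -0.   6.3] turn [ 0.0007  0.     -0.0247] trans [-0.2 -0.3  1.2] grip 0.5632290450122758 63.72694730758667
bar [  177   224   203   141 17739] 76.0 [545.2 163.6] [79. 62.] 10.0 s [-82.3 -21.7] lat [537.2 597.8]
```

>>> move_arm(
  moves=[
    {"turn":[0,0,-0.006],"translation":[0,0,0],"hand":0.4},
    {"turn":[0,0,-0.006],"translation":[0,0,0],"hand":0.4},
    {"turn":[0,0,-0.006],"translation":[0,0,0],"hand":0.4},
    {"turn":[0,0,-0.006],"translation":[0,0,0],"hand":0.4},
    {"turn":[0,0,0],"translation":[-2,-0.5,0],"hand":0.4},
    {"turn":[0,0,0],"translation":[-4,-0.5,0],"hand":0.4},
    {"turn":[0,0,0],"translation":[-6,-0.5,0],"hand":0.4},
    {"turn":[0,0,0],"translation":[-6,-0.5,0],"hand":0.4},
    {"turn":[0,0,0],"translation":[-6,-0.5,0],"hand":0.4},
    {"turn":[0,0,0],"translation":[-6,0,0],"hand":0.4},
  ],
  grip_force=80,
)

```text
time_s: 11.43
eef_pos: [548.2, 141.8, 80.3]
ee_rot: [-0.0, 0.633, 0.774, 0.001]
force: [-1.6, 6.4, 6.1]
grip_width: 0.562
grip_force: 82.1
```

Run:
```python
from h import *
plan([544.6,170.7,80],np.radians(11.5))
c=capture("top");pickle.dump(c,open("t2.pkl","wb"));P=cloud(c);z=P[...,2]
m=(c["image"].min(2)>170)&(z>69)&(z<83);m[:175]=0;m[225:]=0;m[:,:180]=0;m[:,330:]=0
v,x=np.where(m);w=onplane(c,np.c_[x,v],76)[:,:2];r=cv2.minAreaRect(np.float32(w));print(r)
```

```text
t 11.43 pos [548.2 141.8  80.3] q6 -0.16 F [-1.6  6.4  6.1] turn [ 0.001  -0.0017 -0.0007] trans [29.   2.2  0.3] grip 0.562106330478128 82.12817430496216
((571.1293334960938, 21.220230102539062), (48.43867492675781, 187.63182067871094), 11.965662002563477)
```

>>> move_arm(
  moves=[
    {"turn":[0,0,0],"translation":[-8,0,0],"hand":0.4},
    {"turn":[0,0,0],"translation":[-8,0,0],"hand":0.4},
    {"turn":[0,0,0],"translation":[-8,0,0],"hand":0.4},
    {"turn":[0,0,0],"translation":[-8,0,0],"hand":0.4},
    {"turn":[0,0,0],"translation":[-8,0,0],"hand":0.4},
    {"turn":[0,0,0],"translation":[-8,0,0],"hand":0.4},
    {"turn":[0,0,0],"translation":[-6,0,0],"hand":0.4},
    {"turn":[0,0,0],"translation":[-4,0,0],"hand":0.4},
    {"turn":[0,0,0],"translation":[0,0,0],"hand":0.4},
  ],
)

```text
time_s: 12.23
eef_pos: [560.0, 84.1, 80.3]
ee_rot: [0.0, 0.633, 0.774, 0.001]
force: [-0.3, 0.9, 5.6]
grip_width: 0.56
grip_force: 82.2
```

>>> move_arm(
  moves=[
    {"turn":[0,0,0],"translation":[-6,0,0],"hand":0.4},
    {"turn":[0,0,0],"translation":[-8,0,0],"hand":0.4},
    {"turn":[0,0,0],"translation":[-8,0,0],"hand":0.4},
    {"turn":[0,0,0],"translation":[-8,0,0],"hand":0.4},
    {"turn":[0,0,0],"translation":[-6,0,0],"hand":0.4},
    {"turn":[0,0,0],"translation":[-4,0,0],"hand":0.4},
    {"turn":[0,0,0],"translation":[0,0,0],"hand":0.4},
    {"turn":[0,0,0],"translation":[0,0,0],"hand":0.4},
  ],
)

```text
time_s: 12.9
eef_pos: [567.9, 45.0, 80.3]
ee_rot: [0.0, 0.633, 0.774, 0.0]
force: [-0.5, 0.3, 5.6]
grip_width: 0.559
grip_force: 82.2
```

```bash
cat > t.py <<'E'
from h import *
import sys
plan([544.6,170.7,80],np.radians(11.5))
th=np.radians(11.5);u=np.array([np.sin(th),-np.cos(th)]);n=np.array([np.cos(th),np.sin(th)])
for nm in("top","side"):
    c=capture(nm);pickle.dump(c,open(sys.argv[1]+nm+".pkl","wb"))
    P=cloud(c);z=P[...,2];S=P[...,:2]@u;L=P[...,:2]@n
    for name,m,zz in(("bar",(abs(L-566)<32)&(S>120)&(S<340)&(z>60)&(z<88),76),("post",(abs(L-470)<14)&(S>280)&(S<330)&(z>94)&(z<120),106),("gauge",(abs(L-470)<22)&(z>42)&(z<57)&(S>0)&(S<200),50)):
        m=cv2.morphologyEx(m.astype(np.uint8),cv2.MORPH_CLOSE,np.ones((2,2)));v,x=np.where(m)
        if len(v)<6: print(nm,name,"few");continue
        w=onplane(c,np.c_[x,v],zz)[:,:2]; Q=P[v,x]
        r=cv2.minAreaRect(np.float32(w))
        print(nm,name,len(v),"s",np.percentile(w@u,[1,50,99]).round(1),"lat",np.percentile(w@n,[1,50,99]).round(1),"z",np.median(Q[:,2]).round(1),"ang",round(r[2],2),
          "z slope/100mm",(np.polyfit(Q[:,:2]@u,Q[:,2],1)[0]*100).round(2))
    cv2.imwrite(f"pics/{sys.argv[1]}{nm}.png",cv2.resize(c["image"][150:260,180:340] if nm=="top" else c["image"][150:260,200:360],None,fx=5,fy=5,interpolation=cv2.INTER_CUBIC))
E
python3 t.py a
```

```text
t 12.9 pos [567.9  45.   80.3] q6 -0.33 F [-0.5  0.3  5.6] turn [ 0.001   0.0001 -0.001 ] trans [127.9   2.2   0.3] grip 0.5592052653729609 82.15531826019287
top bar 988 s [124.7 205.6 287.8] lat [533.1 558.7 585. ] z 75.0 ang 12.89 z slope/100mm -17.72
top post 20 s [300.8 305.8 310.8] lat [458.5 464.7 470.9] z 98.7 ang 3.05 z slope/100mm -529.06
top gauge 514 s [ 52.8 118.9 184.5] lat [447.1 463.7 480.9] z 48.9 ang 11.35 z slope/100mm 5.69
side bar 524 s [126.8 223.7 309.8] lat [527.5 557.7 588.9] z 77.2 ang 12.95 z slope/100mm 51.16
side post 34 s [302.8 318.2 334.8] lat [452.5 464.  476.3] z 98.4 ang 72.57 z slope/100mm 68.34
side gauge 276 s [ 40.5 127.  202.9] lat [447.1 465.1 484.6] z 51.2 ang 11.78 z slope/100mm 50.91
```

View pics/atop.png

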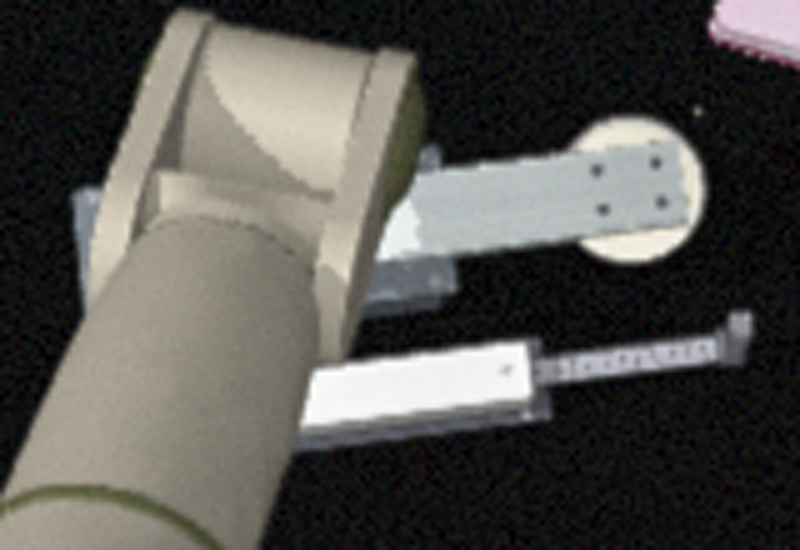

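The bar front is at crop (685,180), still short of the post at (740,325), and the dish under it is untouched. I'll refine with sub-pixel edge profiles from the same picture.

```bash
cat > e.py <<'E'
from h import *
import sys
c=pickle.load(open(sys.argv[1],"rb"));g=c["image"].astype(np.float32).mean(2)
k,d=K(c);R,t=cam(c)
th=np.radians(11.5);u=np.array([np.sin(th),-np.cos(th)]);n=np.array([np.cos(th),np.sin(th)])
def prof(z,S,Lt,img=g):
    ss,ll=np.meshgrid(S,Lt);X=ss[...,None]*np.r_[u,0]+ll[...,None]*np.r_[n,0]+np.r_[0,0,z]
    p,_=cv2.projectPoints(X.reshape(-1,3),cv2.Rodrigues(R)[0],t,k,d);p=p.reshape(*ss.shape,2).astype(np.float32)
    return cv2.remap(img,p[...,0],p[...,1],cv2.INTER_CUBIC)
def edge(S,y):
    gr=np.abs(np.gradient(cv2.GaussianBlur(y.reshape(1,-1),(0,0),3).ravel()));i=gr.argmax();w=slice(max(0,i-8),i+9)
    return (S[w]*gr[w]).sum()/gr[w].sum()
rg=lambda a,b,st=.5:np.arange(a,b,st)
def side(z,lat,S0,S1,w=9):
    L=rg(lat-w,lat+w);ss=rg(S0,S1,8);e=[edge(L,prof(z,np.array([s-3,s,s+3]),L).mean(1)) for s in ss]
    a,b=np.polyfit(ss,e,1);return np.degrees(a).round(2),(a*np.mean(ss)+b).round(1)
f=float(sys.argv[2])
S=rg(f-15,f+15);print("bar front",[edge(S,prof(76,S,rg(l-4,l+4)).mean(0)).round(1) for l in(540,549,558,567,576)])
S=rg(172,190);print("gauge front+120",[(edge(S,prof(50,S,rg(l-3,l+3)).mean(0))+120).round(1) for l in(453,459,465,471,476)])
S=rg(298,322);print("post outer-6",[(edge(S,prof(106,S,rg(l-1,l+1)).mean(0))-6).round(1) for l in(461,464,467)])
print("bar sides ",side(76,533.5,160,f-12),side(76,584.5,160,f-12))
print("gauge sides",side(50,447.5,90,175),side(50,480.5,90,175))
E
python3 e.py atop.pkl 288
python3 - <<'E'
# before-picture reference (bar and riser untouched)
import subprocess;print(subprocess.run("python3 e.py top.pkl 160",shell=True,capture_output=True,text=True).stdout)
E
```

```text
bar front [np.float64(292.3), np.float64(295.9), np.float64(298.0), np.float64(298.1), np.float64(297.0)]
gauge front+120 [np.float64(302.5), np.float64(302.8), np.float64(302.7), np.float64(303.0), np.float64(303.4)]
post outer-6 [np.float64(302.6), np.float64(303.9), np.float64(304.2)]
bar sides  (np.float64(-1.25), np.float64(535.6)) (np.float64(-2.07), np.float64(588.1))
gauge sides (np.float64(0.17), np.float64(451.5)) (np.float64(0.13), np.float64(485.3))
bar front [np.float64(158.4), np.float64(159.4), np.float64(160.0), np.float64(159.1), np.float64(159.9)]
gauge front+120 [np.float64(302.5), np.float64(302.7), np.float64(302.5), np.float64(303.0), np.float64(303.4)]
post outer-6 [np.float64(305.1), np.float64(303.0), np.float64(299.7)]
```

```bash
cat > e2.py <<'E'
import sys;from e import *
hsv=cv2.cvtColor(c["image"],cv2.COLOR_BGR2HSV).astype(np.float32)
yb=(c["image"][...,0].astype(np.float32)-c["image"][...,2])  # blue-red: bar bluish, dish cream
S=rg(f-9,f+8);print("bar front (colour)",[edge(S,prof(76,S,rg(l-4,l+4),yb).mean(0)).round(1) for l in(542,550,558,566,574)])
print("bar sides<235",side(76,534,160,235,7),side(76,585,160,235,7))
print("riser side",side(60,517,110,140,7))
P=cloud(c);z=P[...,2];SS=P[...,:2]@u;LL=P[...,:2]@n
for a in range(150,int(f),20):
    m=(abs(SS-a)<10)&(abs(LL-560)<18)&(z>50)&(z<100);print(a,np.median(z[m]).round(1),m.sum(),end="; ")
E
python3 e2.py atop.pkl 288|tail -4
python3 - <<'E'
from h import *
c=pickle.load(open("atop.pkl","rb"))
P=cloud(c);z=P[...,2];m=(z>66)&(z<86);m[:160]=0;m[220:]=0;m[:,:265]=0;m[:,330:]=0
# top/bottom boundaries of bar per column, by depth
cols=range(268,312)
for f in(0,-1):
    p=np.array([(x,np.where(m[:,x])[0][f]+(-.5 if f==0 else .5)) for x in cols if m[:,x].any()],float)
    w=onplane(c,p,76)[:,:2].astype(np.float32);v=cv2.fitLine(w,cv2.DIST_HUBER,0,.01,.01).ravel();print(np.degrees(np.arctan(-v[0]/v[1])),v[2:])
E
```

```text
bar front (colour) [np.float64(285.7), np.float64(286.4), np.float64(286.6), np.float64(286.6), np.float64(286.1)]
bar sides<235 (np.float64(-1.99), np.float64(535.9)) (np.float64(0.36), np.float64(588.4))
riser side (np.float64(1.91), np.float64(518.5))
150 75.1 83; 170 75.4 80; 190 76.1 79; 210 75.1 83; 230 75.8 82; 250 75.8 82; 270 76.1 81; 11.698391 [618.7552   -89.219124]
11.612699 [568.2408  -98.52058]
```

Side boundaries from depth give 11.65° against the riser's 11.5–11.65°, so the bar is square. Its height is flat at about 75.6 mm, so it is level. It has about 16 mm left to go.

>>> move_arm(
  moves=[
    {"turn":[0,0,0],"translation":[-4,0,0],"hand":0.4},
    {"turn":[0,0,0],"translation":[-5,0,0],"hand":0.4},
    {"turn":[0,0,0],"translation":[-4,0,0],"hand":0.4},
    {"turn":[0,0,0],"translation":[-3,0,0],"hand":0.4},
    {"turn":[0,0,0],"translation":[0,0,0],"hand":0.4},
    {"turn":[0,0,0],"translation":[0,0,0],"hand":0.4},
    {"turn":[0,0,0],"translation":[0,0,0],"hand":0.4},
  ],
)

```text
time_s: 13.58
eef_pos: [571.0, 29.7, 80.3]
ee_rot: [0.0, 0.633, 0.774, 0.0]
force: [-1.1, 2.4, 6.1]
grip_width: 0.561
grip_force: 82.2
```

```bash
python3 t.py b|head -4; python3 e2.py btop.pkl 303
python3 - <<'E'
from h import *
c=pickle.load(open("btop.pkl","rb"))
P=cloud(c);z=P[...,2];m=(z>66)&(z<86);m[:160]=0;m[212:]=0;m[:,:265]=0;m[:,335:]=0
for f in(0,-1):
    p=np.array([(x,np.where(m[:,x])[0][f]+(-.5 if f==0 else .5)) for x in range(275,316) if m[:,x].any()],float)
    w=onplane(c,p,76)[:,:2].astype(np.float32);v=cv2.fitLine(w,cv2.DIST_HUBER,0,.01,.01).ravel();print(np.degrees(np.arctan(-v[0]/v[1])),v[2:])
E
```

```text
t 13.58 pos [571.   29.7  80.3] q6 -0.35 F [-1.1  2.4  6.1] turn [ 0.0009 -0.0004 -0.0007] trans [143.4   2.2   0.3] grip 0.5607632845969244 82.17058539390564
top bar 1017 s [128.4 218.9 303.1] lat [532.1 557.3 584.6] z 74.9 ang 13.13 z slope/100mm -32.97
top post 21 s [299.4 305.2 310.8] lat [458.5 464.9 470.9] z 103.3 ang 4.12 z slope/100mm -825.74
top gauge 457 s [ 67.5 126.7 184.7] lat [447.3 463.6 480.9] z 48.7 ang 11.32 z slope/100mm 2.45
bar front [np.float64(303.2), np.float64(304.0), np.float64(302.9), np.float64(303.7), np.float64(302.8)]
gauge front+120 [np.float64(302.5), np.float64(302.7), np.float64(302.7), np.float64(303.0), np.float64(303.3)]
post outer-6 [np.float64(302.6), np.float64(304.0), np.float64(304.2)]
bar sides  (np.float64(-2.37), np.float64(534.9)) (np.float64(-0.33), np.float64(588.7))
gauge sides (np.float64(0.12), np.float64(451.5)) (np.float64(0.35), np.float64(485.3))
bar front (colour) [np.float64(302.9), np.float64(308.2), np.float64(303.6), np.float64(306.0), np.float64(301.8)]
bar sides<235 (np.float64(-1.95), np.float64(535.8)) (np.float64(0.44), np.float64(588.4))
riser side (np.float64(1.4), np.float64(518.5))
150 75.1 78; 170 76.2 81; 190 75.0 79; 210 76.1 81; 230 74.7 80; 250 75.9 82; 270 75.1 80; 290 75.8 82; 11.844351 [ 622.1736  -105.05957]
11.7168865 [ 570.2728  -108.02337]
```

View pics/btop.png

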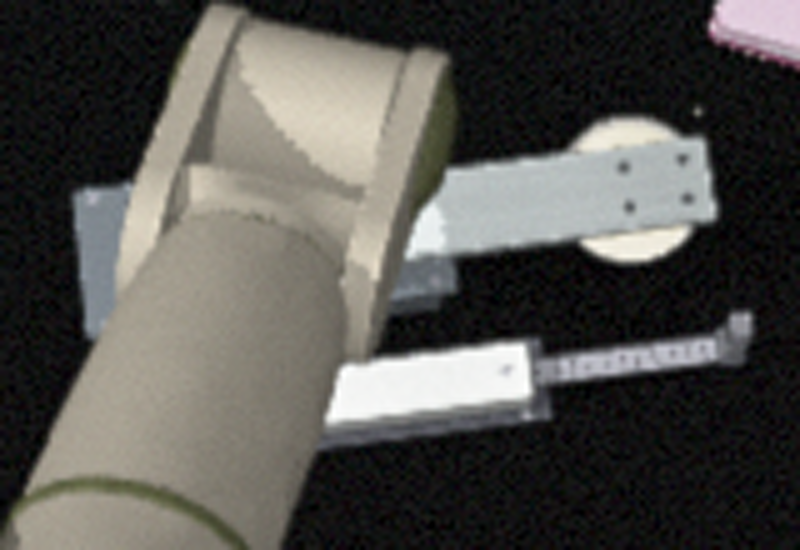

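The bar front reads 303.3 mm. The post reads 302.8 from the gauge housing and 303.6 from its own outer edge, so they are abreast within about 0.5 mm. The bar is level and square, the grip is holding at 82 N, and the dish hasn't moved. I'm handing it in.

```bash
python3 -c "
from rig import finish_job
print(finish_job())"
```

```text
the job is handed in; nothing more can be done
None
```

I handed the job in at about 13.7 s. The gauge post is out at its stop, and the bar's front end is abreast of the post to within about 0.5 mm by camera, with the gripper still holding the bar level and square on the riser.

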